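# Weigh two bolt tins by hand and load the heavier

### The job

Two closed tins stand on the fitting shelf: lift the blue-lidded tin clear of the counter, set it down gently, then lift the green-lidded one, and feel which is heavier. Stand the heavier tin upright in the blue loading bay and use it to push the stiff orange follower fully home against its stop and hold it pressed there for a moment (10 to 20 N is right, 30 N is too much); leave the lighter tin standing upright on the counter clear of the bay, and leave the other things alone.

Things in the scene. Friction and masses are not known exactly. Their poses are not given: they have to be found in the camera images.
- tin_blue_center (a point): centre (half-way up) of the closed square steel tin with the blue lid, 56 x 56 x 90 mm tall, z up, x and y square to its sides (same every quarter turn). It stands on the counter. An unseen bolt pack, free to shift 2 mm inside, makes it 500 to 660 g or 230 to 280 g in all; the tins always differ and which is heavier changes each time
- tin_green_center (a point): centre (half-way up) of the closed square steel tin with the green lid, 56 x 56 x 90 mm tall, z up, x and y square to its sides (same every quarter turn). It stands on the counter. An unseen bolt pack, free to shift 2 mm inside, makes it 500 to 660 g or 230 to 280 g in all; the tins always differ and which is heavier changes each time
- tin_blue: the blue-lidded tin as a body, origin at the centre of its underside
- tin_green: the green-lidded tin as a body, origin at the centre of its underside
- bay: fixed loading bay. Origin on the counter under the middle of the channel mouth; +x points into the channel (push direction, away from the robot), z up. Floor plate 5 mm thick, x -110 to 130 mm, 120 mm wide. Two blue rails, x 0 to 100 mm, tops 30 mm above the counter, inner faces at y +-31 mm; flared lips widen the mouth to 92 mm at x -30 mm. End block 55 mm high at x 100 to 125 mm
- bay_stand (a point): point on top of the bay's floor plate (5 mm above the counter) 65 mm before the channel mouth, on its centre line: open on all sides, so a tin can be stood here square to the bay and slid along the bay's +x into the channel
- follower (a joint): travel (m) of the orange upright plate across the channel, 52 mm wide, top 57 mm above the counter. Slides along the bay's +x with 6 N of drag, stays where left; starts 0 to 0.008, home on its hard stop at 0.030 (counts above 0.027). Front face at travel 0 is 14 to 50 mm past the mouth, unmeasured: feel for the stop and hold 10 to 20 N there a moment; over 30 N from a tin damages it
- table: the white laminate counter top, z = 0
- caliper: steel dial caliper, 230 mm long, lying flat at the back left; leave alone
- bolt_cap: red polymer bolt cap, 38 mm across, 19 mm high, near the robot on the left; leave alone
- tap_wrench: stainless tap wrench, 190 mm long, 20 mm high, at the back right; leave alone
- honing_stone: grey honing stone 150 x 50 x 24 mm, lying near the robot; leave alone
- stone_handle: red curling stone handle, 160 mm long, 66 mm high, on the left; leave alone
- washer: thick brass washer, 40 mm across, 8 mm high, behind on the right; leave alone

How it is judged:
By the outcome, as a careful person would: the job done as asked, in the order asked, and still so for the second after the job is handed in, with the robot touching nothing.
It also fails if it takes over 72 s, if anything falls off the work surface, if the arm or the gripper's body presses on something with over 40 N, if the wrist force passes 120 N, or if a joint passes its speed limit or range.

### The arm

A 7-joint arm with a two-finger parallel gripper is mounted at the origin on the work surface. World frame = base frame: x ahead of the robot, y to its left, z up, the work surface at z = 0. Lengths are in m, angles in degrees, forces in N, time in s.
With the tool pointing down it reaches from about 0.425 to 0.875 m from the base axis. Payload 4.7 kg.
Tool frame: the origin (TCP) lies midway between the tips of the shut fingers; the grasp point (between the pads) lies 19 mm behind it; z points along the fingers, x is the direction in which the jaws open and shut, and the axes are right-handed (so a half turn about z gives the same grasp; the last joint's range is limited). The gripper opens to 87 mm and grips with 3 to 60 N. Pads are 19 mm wide; open, the fingers measure 117 mm over their backs; the gripper's body (75 mm by 190 mm) begins 51 mm behind the grasp point.
Start: joints at [-62.504, 18.392, -4.016, 83.108, 1.295, 78.541, -3.26], TCP at [0.292, 0.581, 0.223] pointing down, gripper open.
Joint ranges: [-163.93, 163.93], [-17.29, 119.83], [-79.2, 71.16], [3.27, 140.29], [-89.18, 269.18], [5.43, 117.66], [-154.24, 154.24]. Speed limits (degrees/s): [147.25, 147.25, 180, 180, 180, 180, 180].

### API

Orientations are given as [roll, pitch, yaw] about the fixed x, y, z axes, in that order (R = Rz(yaw) Ry(pitch) Rx(roll)).
In Python, from cell import env gives the robot as it stands.
- The arm moves only by the tool carry_out, never from a script. Its argument "plan" is a list of rows, each an object with "grip": the closure, from 0 (fully open) to 1 (shut); "dp": the shift along the tool's x, y, z in m, a list of three; "rotation": the turn, a rotation vector about the tool's x, y, z in degrees, a list of three. In form: [{"grip": grip, "dp": [dx, dy, dz], "rotation": [wx, wy, wz]}, ...]. A call has 1 to 8 rows; each row shifts and turns the pose as measured when the row begins, along the tool's axes as they then stand; what a row does not reach is not made up. A row lasts 1/12 s, in which the tool goes at most 41.7 mm and 7.16 degrees, less where a joint would pass 70% of its speed; a pose out of reach is approached as far as the arm can. A call is refused whole if a number of a shift passes 0.0417 or a number of a turn 7.16, either way. A call with a gripper value outside its range is refused whole. The fingers move at their own pace and stop on an object; "force" is the grip in N (left out, the last holds). Time passes only in rows, so rows that do not move let the fingers close. It gives the time, the measured TCP pose, the force and the opening at its end, in the units of the state.
- env.get_obs(): the state, without advancing time (a new reading comes with each control period).
- env.read_camera(name): name is "side" or "top"; returns the picture (400x640x3 uint8, red, green, blue); there is no depth.
- env.camera_params(name): a dict with "fx", "fy", "cx", "cy" (pixels), "k1" (the pictures are not rectified: a ray, as slopes to the right and down, at radius r is drawn at 1 + k1 r^2 times it, then the intrinsics apply), "R" (3x3) and "t" (3): a world point X has camera coordinates R X + t. Camera axes: x right, y down, z forward; pixel columns grow to the right and rows downward; lengths in m; the calibration is good to about 2 mm. A picture is of the moment at which its call begins. camera_params takes no time and is no camera call.
- env.sign_off(): hands the job in, once; it reports no verdict.
The state is a dict: "time_s": time; "qpos": joint angles; "joint_velocities": joint speeds; "effort": joint torques, N m; "tool_pos": TCP position; "tool_rot": TCP orientation; "force": force on the tool from outside, world axes, zero at the start; "wrist_torque": the same for the moment, N m; "grip_width": finger opening in m.
Only numpy, scipy, OpenCV 4.12 (cv2) and the standard library are available. Lean on these libraries where they do the work, as an engineer would, in place of code of your own. Each camera call takes 0.05 s, during which the arm holds its last target. There are 200 camera calls.

## Working session

There is one attempt and no reset: what is moved stays moved. The work goes in short steps, Python scripts to look and compute and a tool call to move; the robot and the scene stay as the last step left them, time stands still between calls to the robot, and variables do not carry over. Pictures are saved under pics/ and viewed, about 8 in all and at most 12, crops included, and the job is handed in when it is done.

Besides the shell and the picture viewer there is one more tool, called in YAML: its name, and indented under it one key for each argument. carry_out: Moves the arm, as the interface text tells. Its arguments: {"type":"object","properties":{"plan":{"type":"array","items":{"type":"object","properties":{"grip":{"type":"number"},"dp":{"type":"array","items":{"type":"number"}},"rotation":{"type":"array","items":{"type":"number"}}}}},"force":{"type":"number"}},"required":["plan"]}

```bash
ls; mkdir -p pics; python3 - <<'E'
from cell import env
import cv2,numpy as np
for n in("top","side"):
    im=env.read_camera(n); cv2.imwrite(f"pics/{n}0.png",im[:,:,::-1]); np.save(f"pics/{n}0.npy",im)
    p=env.camera_params(n); print(n,{k:np.round(v,4).tolist() for k,v in p.items()}, (-np.array(p["R"]).T@p["t"]).round(3))
print(env.get_obs())
E
```

```text
pics
top {'fx': 384.4083, 'fy': 384.4083, 'cx': 319.7114, 'cy': 199.4881, 'k1': 0.0226, 'R': [[0.0032, -1.0, 0.0083], [-0.9976, -0.0037, -0.0693], [0.0693, -0.0081, -0.9976]], 't': [0.0765, 0.5323, 1.0829]} [0.456 0.087 1.117]
side {'fx': 400.6724, 'fy': 400.6724, 'cx': 324.5991, 'cy': 198.7503, 'k1': -0.0848, 'R': [[0.9883, -0.1511, -0.0197], [-0.1199, -0.6915, -0.7123], [0.094, 0.7064, -0.7016]], 't': [-0.5082, 0.1656, 1.2531]} [ 0.404 -0.847  0.987]
{'time_s': 0.1, 'qpos': array([-62.50537357,  18.43549491,  -4.0186991 ,  83.16587442,
         1.29640686,  78.54042802,  -3.26061589]), 'joint_velocities': array([-0.04365965, -0.09452173,  0.02176723, -0.21250063, -0.06068552,
       -0.01484229, -0.00805739]), 'effort': array([-9.35489561e-05, -4.92569590e+01, -4.05734070e-01, -3.13398671e+01,
       -6.40722038e-02,  3.94695054e-02,  8.53968049e-05]), 'tool_pos': array([0.2917298 , 0.58032266, 0.22158144]), 'tool_rot': array([1.79994304e+02, 9.64766841e-02, 6.33175889e+01]), 'force': array([ 0.17633654, -0.68814545,  0.08707558]), 'wrist_torque': array([-0.02797993,  0.03499988, -0.04050891]), 'grip_width': 0.08684748861280617}
```

View pics/top0.png

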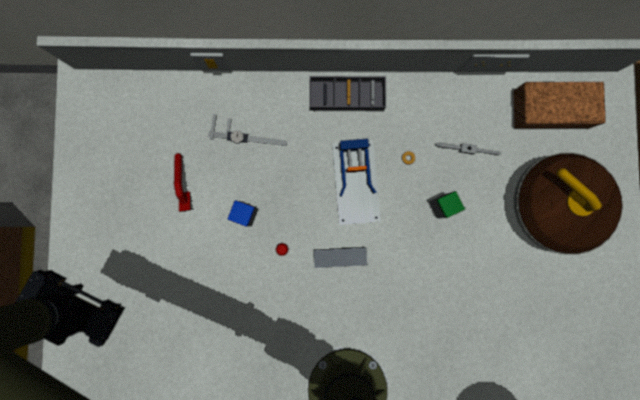

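View pics/side0.png

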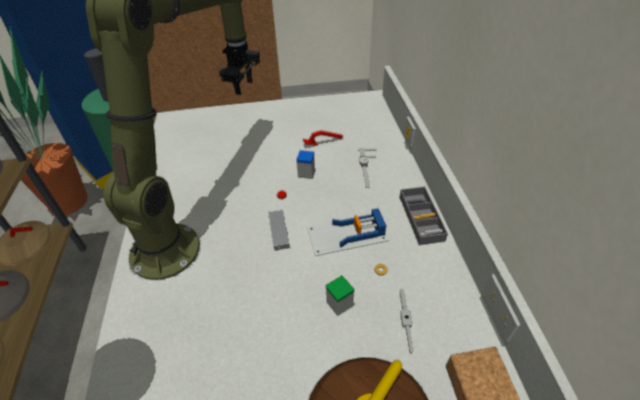

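The top view shows the blue tin at about (242,213), the green tin at (448,204), and the bay mouth near (357,190) opening toward the robot. The side view shows blue at (305,163), green at (340,292), and the bay at (355,230).

```bash
cat > h.py <<'E'
import cv2,numpy as np
from cell import env
def ray(n,uv):
    p=env.camera_params(n);K=np.array([[p["fx"],0,p["cx"]],[0,p["fy"],p["cy"]],[0,0,1]])
    q=cv2.undistortPoints(np.array(uv,float).reshape(-1,1,2),K,np.array([p["k1"],0,0,0]))[:,0]
    R=np.array(p["R"]);d=np.c_[q,np.ones(len(q))]@R
    return -R.T@np.array(p["t"]),d
def onz(n,uv,z):
    o,d=ray(n,uv);return o+d*((z-o[2])/d[:,2])[:,None]
def tri(a,b):
    (o1,d1),(o2,d2)=ray("top",[a]),ray("side",[b])
    A=np.c_[d1[0],-d2[0]];s=np.linalg.lstsq(A,o2-o1,rcond=None)[0]
    p,q=o1+s[0]*d1[0],o2+s[1]*d2[0];return (p+q)/2,np.linalg.norm(p-q)
def mask(im,c,vmin=60):
    h,s,v=cv2.split(cv2.cvtColor(im,cv2.COLOR_RGB2HSV))
    lo,hi={"blue":(105,125),"green":(50,80),"orange":(5,20)}[c]
    return ((h>=lo)&(h<=hi)&(s>140)&(v>vmin)).astype(np.uint8)*255
E
python3 - <<'E'
from h import *
for c in("blue","green","orange"):
  for n in("top","side"):
    im=np.load(f"pics/{n}0.npy");m=mask(im,c)
    for k in cv2.findContours(m,0,2)[0]:
        if cv2.contourArea(k)>15:
            x,y,w,h=cv2.boundingRect(k);cen=[x+w/2,y+h/2]
            if 100<cen[0]<500 and cen[1]>100:
                v=im[y:y+h,x:x+w].max(2)[m[y:y+h,x:x+w]>0]
                print(c,n,(x,y,w,h),cv2.contourArea(k),np.percentile(v,[5,25,50,75,95]),np.round(cv2.minAreaRect(k)[:2],1).tolist(),cv2.minAreaRect(k)[2])
t=np.load("pics/top0.npy")[125:235,215:475];s=np.load("pics/side0.npy")[140:320,285:405]
cv2.imwrite("pics/ct.png",cv2.resize(t,None,fx=3,fy=3,interpolation=cv2.INTER_CUBIC)[:,:,::-1])
s=np.load("pics/side0.npy")[140:320,280:420]
cv2.imwrite("pics/cs.png",cv2.resize(s,None,fx=3.3,fy=3.3,interpolation=cv2.INTER_CUBIC)[:,:,::-1])
b=np.load("pics/top0.npy")[130:230,325:390]
cv2.imwrite("pics/cb.png",cv2.resize(b,None,fx=6,fy=6,interpolation=cv2.INTER_CUBIC)[:,:,::-1])
E
```

```text
blue top (228, 201, 27, 25) 393.0 [102.45 146.   149.   152.   155.  ] [[240.9, 212.8], [20.8, 21.0]] 21.80141258239746
blue top (340, 151, 5, 44) 39.5 [ 77.3   85.75  91.    96.   102.85] [[342.3, 172.5], [43.0, 3.6]] 88.53119659423828
blue top (365, 149, 10, 43) 50.0 [69.65 77.25 86.   93.75 99.35] [[368.2, 170.2], [42.9, 4.7]] 80.07376098632812
blue top (341, 139, 28, 10) 173.0 [76.   86.   89.   92.   94.75] [[354.3, 143.8], [7.6, 27.2]] 85.2363510131836
blue side (334, 219, 19, 6) 52.5 [ 66.    68.    72.    92.75 117.05] [[343.1, 222.1], [4.3, 18.3]] 83.2901611328125
blue side (341, 210, 44, 36) 269.0 [ 66.    69.75  92.5  120.   125.  ] [[365.8, 233.8], [23.3, 50.9]] 45.0
blue side (297, 151, 17, 12) 140.0 [100. 146. 172. 173. 173.] [[304.9, 156.7], [15.3, 11.3]] 8.130102157592773
green top (438, 192, 26, 25) 351.5 [ 76.2  93.   96.   98.  101. ] [[450.7, 203.9], [20.1, 19.2]] 63.43495178222656
green side (327, 276, 27, 25) 357.5 [ 83. 130. 132. 132. 133.] [[339.4, 288.2], [21.0, 19.8]] 50.19443130493164
orange top (347, 166, 20, 6) 60.0 [ 72. 100. 156. 168. 176.] [[356.5, 168.3], [4.2, 19.2]] 84.80557250976562
orange top (402, 152, 12, 12) 94.0 [123.8 135.  139.  143.  146.2] [[407.5, 157.5], [11.0, 11.0]] 90.0
orange side (453, 380, 14, 20) 65.5 [ 70.25  74.    76.    79.   103.5 ] [[459.2, 390.5], [20.7, 7.1]] 70.34617614746094
orange side (384, 370, 42, 30) 624.5 [63. 76. 80. 82. 84.] [[407.4, 393.1], [34.5, 34.1]] 30.963754653930664
orange side (448, 363, 9, 14) 51.5 [68.  71.  72.  78.  98.5] [[451.8, 369.4], [13.1, 6.4]] 66.80140686035156
orange side (311, 359, 80, 41) 1988.5 [66. 79. 83. 87. 92.] [[350.5, 379.0], [40.0, 79.0]] 90.0
orange side (354, 216, 7, 17) 60.0 [ 98.   104.25 129.   185.5  195.  ] [[357.1, 224.0], [16.4, 5.4]] 71.56504821777344
orange side (159, 99, 14, 11) 43.5 [85.9 88.  90.  92.  94.1] [[165.3, 103.9], [11.6, 8.1]] 23.198589324951172
```

View pics/cb.png

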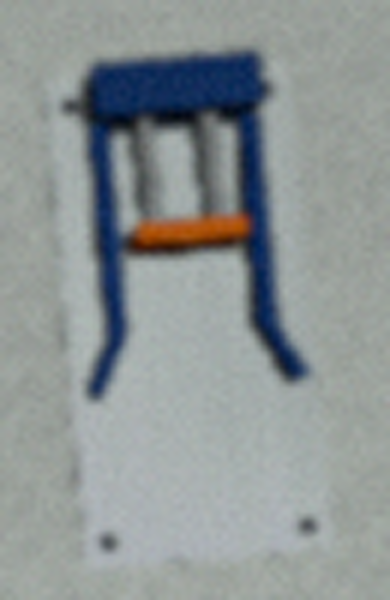

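View pics/cs.png

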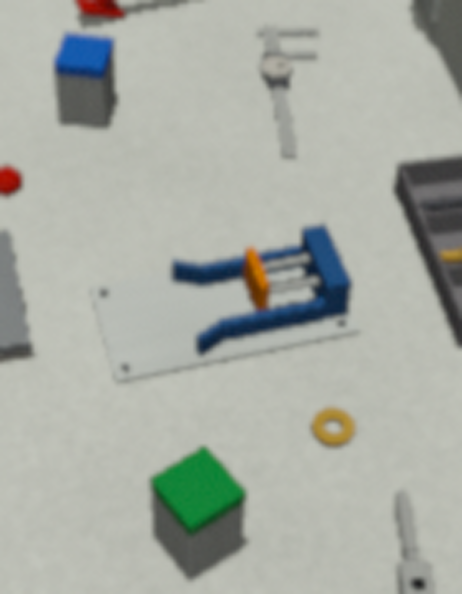

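The crops show the bay rails, both near-end floor screws at crop (108,541) and (307,525), the orange plate, and the lids as flat coloured tops with grey sides. Next I compute the poses.

```bash
python3 - <<'E'
from h import *
np.set_printoptions(precision=4,suppress=True)
def lid(c,n,roi,v):
    im=np.load(f"pics/{n}0.npy");m=mask(im,c,v);x0,y0,x1,y1=roi
    q=np.zeros_like(m);q[y0:y1,x0:x1]=m[y0:y1,x0:x1]
    return max(cv2.findContours(q,0,2)[0],key=cv2.contourArea)
for c,rt,rs,vt,vs in(("blue",(215,190,270,240),(285,140,325,175),125,125),("green",(425,185,475,225),(315,265,365,315),80,100)):
    a,b=lid(c,"top",rt,vt),lid(c,"side",rs,vs);cen=[]
    for n,k in(("top",a),("side",b)):
        M=cv2.moments(k);u=np.array([M["m10"],M["m01"]])/M["m00"];cen.append(u)
        w=onz(n,k[:,0],.09)[:,:2].astype(np.float32);r=cv2.minAreaRect(w*1000);print(c,n,u,onz(n,[u],.09)[0],r)
    print(c,"tri",tri(*cen))
C=lambda x,y:[(x+.5)/6-.5+325,(y+.5)/6-.5+130]
P=lambda l,z:onz("top",[C(*i) for i in l],z)
s=P([(108,541),(307,525)],.005);print("screws",s,np.diff(s,axis=0))
s=P([(97,130),(117,325),(94,392),(249,125),(263,320),(300,372)],.03);print("rails",s)
s=P([(95,68),(258,55),(95,118),(258,105)],.055);print("block",s)
s=P([(135,235),(250,225)],.057);print("foll",s)
S=lambda x,y:[(x+.5)/3.3-.5+280,(y+.5)/3.3-.5+140]
for a,b in(((108,541),(103,293)),((307,525),(125,368))):print("tri screw",tri(C(*a),S(*b)))
s=onz("side",[S(*i) for i in((103,293),(125,368),(341,323))],.005);print("side screws",s)
E
```

```text
blue top [240.1086 212.9403] [0.4904 0.2909 0.09  ] ((490.3193664550781, 290.8677978515625), (52.099918365478516, 53.23362350463867), 69.07178497314453)
blue side [305.1184 155.7895] [0.4888 0.2851 0.09  ] ((489.05584716796875, 285.37945556640625), (53.62759780883789, 51.595699310302734), 69.83037567138672)
blue tri (array([0.4899, 0.292 , 0.0846]), np.float64(0.001196932336324814))
green top [450.9277 204.0265] [ 0.5162 -0.2721  0.09  ] ((516.1927490234375, -272.0333557128906), (52.27238464355469, 50.14604949951172), 27.00240135192871)
green side [339.4491 287.555 ] [ 0.5128 -0.2776  0.09  ] ((512.8352661132812, -277.04730224609375), (52.776153564453125, 52.69749069213867), 25.93796157836914)
green tri (array([ 0.515 , -0.274 ,  0.0843]), np.float64(0.0030051030485137085))
screws [[ 0.4745  0.012   0.005 ]
 [ 0.4826 -0.0839  0.005 ]] [[ 0.008  -0.0959  0.    ]]
rails [[ 0.6697  0.0188  0.03  ]
 [ 0.5763  0.0093  0.03  ]
 [ 0.5444  0.0202  0.03  ]
 [ 0.6724 -0.0537  0.03  ]
 [ 0.579  -0.0599  0.03  ]
 [ 0.5543 -0.0773  0.03  ]]
block [[ 0.694   0.0213  0.055 ]
 [ 0.7004 -0.0548  0.055 ]
 [ 0.6704  0.0213  0.055 ]
 [ 0.6768 -0.0547  0.055 ]]
foll [[ 0.6153  0.0029  0.057 ]
 [ 0.6202 -0.0504  0.057 ]]
tri screw (array([0.4728, 0.0122, 0.0058]), np.float64(0.003488735787876548))
tri screw (array([ 0.481 , -0.0837,  0.0058]), np.float64(0.00307273436266713))
side screws [[ 0.4711  0.0129  0.005 ]
 [ 0.4795 -0.083   0.005 ]
 [ 0.6922 -0.0639  0.005 ]]
```

carry_out:
  plan:
    - {"grip":0,"dp":[-0.019,0.034,0.0],"rotation":[0,0,0]}
    - {"grip":0,"dp":[-0.019,0.034,0.0],"rotation":[0,0,0]}
    - {"grip":0,"dp":[-0.019,0.034,0.0],"rotation":[0,0,0]}
    - {"grip":0,"dp":[-0.019,0.034,0.0],"rotation":[0,0,0]}
    - {"grip":0,"dp":[-0.019,0.034,0.0],"rotation":[0,0,0]}
    - {"grip":0,"dp":[-0.019,0.034,0.0],"rotation":[0,0,0]}
    - {"grip":0,"dp":[-0.019,0.034,0.0],"rotation":[0,0,0]}
    - {"grip":0,"dp":[-0.019,0.034,0.0],"rotation":[0,0,-6.2]}
  force: 40

```text
time_s: 0.77
tool_pos: [0.4628, 0.3225, 0.2146]
tool_rot: [-179.4, 0.3, 70.9]
force: [0.5, -0.1, -0.0]
grip_width: 0.0872
```

```bash
cat >> h.py <<'E'
def delta(x,y,z,yaw):
    """remaining shift in tool axes (m) and turn (deg) to a tool-down pose; yaw mod 180"""
    from scipy.spatial.transform import Rotation as Rt
    o=env.get_obs();R=Rt.from_euler("xyz",o["tool_rot"],degrees=True)
    T=Rt.from_euler("xyz",[180,0,yaw],degrees=True)
    print("t",round(o["time_s"],2),"pos",o["tool_pos"].round(4),"rot",o["tool_rot"].round(2),"F",o["force"].round(2),"w",round(o["grip_width"],4),"q7",o["qpos"][6].round(1))
    print("dp",(R.inv().apply(np.array([x,y,z])-o["tool_pos"])).round(4),"rot",(R.inv()*T).as_rotvec(degrees=True).round(2))
E
python3 -c "
from h import *
delta(.490,.290,.13,69.5)"
```

```text
t 0.77 pos [0.4628 0.3225 0.2146] rot [-179.42    0.33   70.92] F [ 0.49 -0.11 -0.04] w 0.0872 q7 34.3
dp [-0.0214  0.0371  0.0843] rot [-0.58  0.34  1.42]
```

carry_out:
  plan:
    - {"grip":0,"dp":[-0.01,0.018,0.02],"rotation":[-0.5,0.3,1.4]}
    - {"grip":0,"dp":[-0.01,0.018,0.02],"rotation":[0,0,0]}
    - {"grip":0,"dp":[0,0,0.02],"rotation":[0,0,0]}
    - {"grip":0,"dp":[0,0,0.02],"rotation":[0,0,0]}
    - {"grip":0,"dp":[0,0,0],"rotation":[0,0,0]}

```text
time_s: 1.18
tool_pos: [0.4996, 0.2747, 0.1323]
tool_rot: [179.7, 0.1, 68.5]
force: [-1.8, -0.9, -1.5]
grip_width: 0.0872
```

```bash
python3 -c "
from h import *
delta(.490,.290,.038,69.5)
a=env.read_camera('top')[170:260,195:295];b=env.read_camera('side')[110:200,255:355]
cv2.imwrite('pics/near.png',cv2.resize(np.hstack([a,b]),None,fx=4,fy=4,interpolation=cv2.INTER_CUBIC)[:,:,::-1])"
```

```text
t 1.18 pos [0.4996 0.2747 0.1323] rot [1.7968e+02 1.4000e-01 6.8540e+01] F [-1.79 -0.91 -1.52] w 0.0872 q7 38.2
dp [ 0.011  -0.015   0.0942] rot [ 0.32  0.15 -0.96]
```

View pics/near.png

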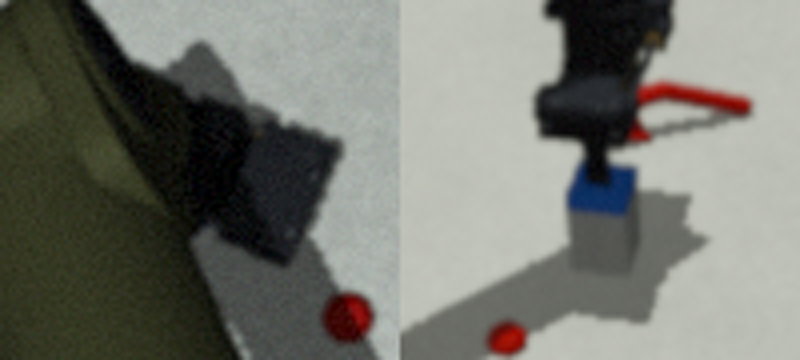

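The near picture shows the gripper over the blue lid. It overshot by about 15 mm, so I correct that first and then descend.

carry_out:
  plan:
    - {"grip":0,"dp":[0.011,-0.015,0],"rotation":[0.3,0,-0.9]}
    - {"grip":0,"dp":[0,0,0],"rotation":[0,0,0]}
    - {"grip":0,"dp":[0,0,0.01],"rotation":[0,0,0]}

```text
time_s: 1.53
tool_pos: [0.4923, 0.2979, 0.1315]
tool_rot: [179.6, -0.6, 69.8]
force: [1.0, 0.4, 0.9]
grip_width: 0.087
```

```bash
python3 -c "
from h import *
delta(.490,.290,.038,69.5)"
```

```text
t 1.53 pos [0.4923 0.2979 0.1315] rot [179.6   -0.6   69.76] F [1.   0.38 0.9 ] w 0.087 q7 37.3
dp [-0.0092 -0.0001  0.0934] rot [ 0.4  -0.6   0.26]
```

carry_out:
  plan:
    - {"grip":0,"dp":[0,0,0],"rotation":[0,0,0]}
    - {"grip":0,"dp":[0,0,0],"rotation":[0,0,0]}

```text
time_s: 1.7
tool_pos: [0.491, 0.2999, 0.131]
tool_rot: [179.6, -0.6, 70.0]
force: [0.2, 0.5, 0.8]
grip_width: 0.0872
```

```bash
python3 -c "
from h import *
delta(.490,.290,.038,69.5)"
```

```text
t 1.7 pos [0.491  0.2999 0.131 ] rot [179.63  -0.62  69.98] F [0.19 0.48 0.76] w 0.0872 q7 37.3
dp [-0.0106  0.0019  0.0929] rot [ 0.37 -0.62  0.47]
```

carry_out:
  plan:
    - {"grip":0,"dp":[-0.004,0.001,0.01],"rotation":[0.3,-0.5,0.4]}
    - {"grip":0,"dp":[-0.003,0,0.012],"rotation":[0,0,0]}
    - {"grip":0,"dp":[-0.002,0,0.015],"rotation":[0,0,0]}
    - {"grip":0,"dp":[0,0,0.015],"rotation":[0,0,0]}
    - {"grip":0,"dp":[0,0,0.015],"rotation":[0,0,0]}
    - {"grip":0,"dp":[0,0,0.008],"rotation":[0,0,0]}
    - {"grip":0,"dp":[0,0,0],"rotation":[0,0,0]}

```text
time_s: 2.28
tool_pos: [0.4889, 0.2878, 0.0491]
tool_rot: [179.9, 0.0, 69.4]
force: [0.4, -0.2, -0.5]
grip_width: 0.0872
```

```bash
python3 -c "
from h import *
delta(.490,.290,.038,69.5)"
```

```text
t 2.28 pos [0.4889 0.2878 0.0491] rot [1.7994e+02 2.0000e-02 6.9410e+01] F [ 0.37 -0.17 -0.55] w 0.0872 q7 38.1
dp [0.0025 0.0003 0.0111] rot [ 0.06  0.02 -0.09]
```

carry_out:
  plan:
    - {"grip":0,"dp":[0.001,0,0.006],"rotation":[0,0,0]}
    - {"grip":0,"dp":[0,0,0.003],"rotation":[0,0,0]}
    - {"grip":0,"dp":[0,0,0],"rotation":[0,0,0]}
    - {"grip":1,"dp":[0,0,0],"rotation":[0,0,0]}
    - {"grip":1,"dp":[0,0,0],"rotation":[0,0,0]}
    - {"grip":1,"dp":[0,0,0],"rotation":[0,0,0]}
    - {"grip":1,"dp":[0,0,0],"rotation":[0,0,0]}
    - {"grip":1,"dp":[0,0,0],"rotation":[0,0,0]}
  force: 40

```text
time_s: 2.95
tool_pos: [0.4909, 0.289, 0.0411]
tool_rot: [179.8, -0.1, 69.3]
force: [0.0, 0.5, -0.3]
grip_width: 0.0618
```

```bash
python3 -c "
from h import *
delta(.490,.290,.038,69.5)"
```

```text
t 2.95 pos [0.4909 0.289  0.0411] rot [ 1.7982e+02 -1.2000e-01  6.9350e+01] F [ 0.04  0.48 -0.28] w 0.0618 q7 38.1
dp [ 0.0006 -0.0012  0.0031] rot [ 0.18 -0.12 -0.15]
```

Fingers still closing; give them a moment, then lift.

carry_out:
  plan:
    - {"grip":1,"dp":[0,0,0],"rotation":[0,0,0]}
    - {"grip":1,"dp":[0,0,0],"rotation":[0,0,0]}
    - {"grip":1,"dp":[0,0,0],"rotation":[0,0,0]}
    - {"grip":1,"dp":[0,0,0],"rotation":[0,0,0]}

```text
time_s: 3.28
tool_pos: [0.4912, 0.2895, 0.0415]
tool_rot: [179.8, -0.2, 69.4]
force: [0.1, -0.0, -1.5]
grip_width: 0.0555
```

carry_out:
  plan:
    - {"grip":1,"dp":[0,0,-0.005],"rotation":[0,0,0]}
    - {"grip":1,"dp":[0,0,-0.01],"rotation":[0,0,0]}
    - {"grip":1,"dp":[0,0,-0.01],"rotation":[0,0,0]}
    - {"grip":1,"dp":[0,0,-0.006],"rotation":[0,0,0]}
    - {"grip":1,"dp":[0,0,0],"rotation":[0,0,0]}
    - {"grip":1,"dp":[0,0,0],"rotation":[0,0,0]}
    - {"grip":1,"dp":[0,0,0],"rotation":[0,0,0]}
    - {"grip":1,"dp":[0,0,0],"rotation":[0,0,0]}

```text
time_s: 3.95
tool_pos: [0.4882, 0.2875, 0.073]
tool_rot: [-180.0, 0.1, 69.4]
force: [0.4, 0.3, -5.1]
grip_width: 0.0558
```

carry_out:
  plan:
    - {"grip":1,"dp":[0,0,0],"rotation":[0,0,0]}
    - {"grip":1,"dp":[0,0,0],"rotation":[0,0,0]}
    - {"grip":1,"dp":[0,0,0],"rotation":[0,0,0]}
    - {"grip":1,"dp":[0,0,0],"rotation":[0,0,0]}

```text
time_s: 4.28
tool_pos: [0.4874, 0.287, 0.0719]
tool_rot: [-179.9, 0.2, 69.4]
force: [-0.4, 0.4, -4.2]
grip_width: 0.0559
```

carry_out:
  plan:
    - {"grip":1,"dp":[0,0,0],"rotation":[0,0,0]}
    - {"grip":1,"dp":[0,0,0],"rotation":[0,0,0]}

```text
time_s: 4.45
tool_pos: [0.4872, 0.2869, 0.0715]
tool_rot: [-179.9, 0.3, 69.4]
force: [0.4, 0.8, -4.6]
grip_width: 0.0558
```

Blue reads about 4.6 N. I set it back down gently.

carry_out:
  plan:
    - {"grip":1,"dp":[0,0,0.006],"rotation":[0,0,0]}
    - {"grip":1,"dp":[0,0,0.007],"rotation":[0,0,0]}
    - {"grip":1,"dp":[0,0,0.006],"rotation":[0,0,0]}
    - {"grip":1,"dp":[0,0,0.004],"rotation":[0,0,0]}
    - {"grip":1,"dp":[0,0,0.002],"rotation":[0,0,0]}
    - {"grip":1,"dp":[0,0,0.001],"rotation":[0,0,0]}
    - {"grip":1,"dp":[0,0,0],"rotation":[0,0,0]}

```text
time_s: 5.03
tool_pos: [0.4866, 0.2864, 0.0417]
tool_rot: [-179.8, 0.4, 69.4]
force: [-0.9, -1.2, -3.8]
grip_width: 0.0558
```

carry_out:
  plan:
    - {"grip":1,"dp":[0,0,0.0015],"rotation":[0,0,0]}
    - {"grip":1,"dp":[0,0,0.0015],"rotation":[0,0,0]}
    - {"grip":1,"dp":[0,0,0.001],"rotation":[0,0,0]}

```text
time_s: 5.28
tool_pos: [0.487, 0.2866, 0.0417]
tool_rot: [-179.8, 0.3, 69.4]
force: [-1.0, -1.3, -2.3]
grip_width: 0.0562
```

carry_out:
  plan:
    - {"grip":1,"dp":[0,0,0.001],"rotation":[0,0,0]}
    - {"grip":1,"dp":[0,0,0.001],"rotation":[0,0,0]}
    - {"grip":0,"dp":[0,0,0],"rotation":[0,0,0]}
    - {"grip":0,"dp":[0,0,0],"rotation":[0,0,0]}
    - {"grip":0,"dp":[0,0,0],"rotation":[0,0,0]}
    - {"grip":0,"dp":[0,0,0],"rotation":[0,0,0]}
    - {"grip":0,"dp":[0,0,0],"rotation":[0,0,0]}
    - {"grip":0,"dp":[0,0,0],"rotation":[0,0,0]}

```text
time_s: 5.95
tool_pos: [0.4911, 0.2892, 0.0437]
tool_rot: [179.8, -0.2, 69.3]
force: [-0.5, 1.1, 0.2]
grip_width: 0.0842
```

carry_out:
  plan:
    - {"grip":0,"dp":[0,0,0],"rotation":[0,0,0]}
    - {"grip":0,"dp":[0,0,0],"rotation":[0,0,0]}

```text
time_s: 6.12
tool_pos: [0.4913, 0.2894, 0.0437]
tool_rot: [179.8, -0.2, 69.4]
force: [-0.6, 0.8, -0.0]
grip_width: 0.0865
```

carry_out:
  plan:
    - {"grip":0,"dp":[0,0,-0.02],"rotation":[0,0,0]}
    - {"grip":0,"dp":[0,0,-0.035],"rotation":[0,0,0]}
    - {"grip":0,"dp":[0,0,-0.035],"rotation":[0,0,0]}
    - {"grip":0,"dp":[0,0,-0.02],"rotation":[0,0,6]}
    - {"grip":0,"dp":[0,0,0],"rotation":[0,0,7]}
    - {"grip":0,"dp":[0,0,0],"rotation":[0,0,7]}
    - {"grip":0,"dp":[0,0,0],"rotation":[0,0,7]}
    - {"grip":0,"dp":[0,0,0],"rotation":[0,0,7]}

```text
time_s: 6.78
tool_pos: [0.4904, 0.2888, 0.1586]
tool_rot: [180.0, -0.2, 34.5]
force: [0.0, 0.7, -0.8]
grip_width: 0.0872
```

```bash
python3 -c "
from h import *
delta(.515,-.274,.17,26.5)"
```

```text
t 6.78 pos [0.4904 0.2888 0.1586] rot [ 1.7996e+02 -1.7000e-01  3.4490e+01] F [ 0.03  0.65 -0.78] w 0.0872 q7 3.0
dp [-0.2984  0.4778 -0.012 ] rot [ 0.03 -0.17  7.99]
```

carry_out:
  plan:
    - {"grip":0,"dp":[-0.018,0.033,0],"rotation":[0,0,2]}
    - {"grip":0,"dp":[-0.0175,0.034,0],"rotation":[0,0,0]}
    - {"grip":0,"dp":[-0.0175,0.034,0],"rotation":[0,0,0]}
    - {"grip":0,"dp":[-0.0175,0.034,0],"rotation":[0,0,0]}
    - {"grip":0,"dp":[-0.0175,0.034,0],"rotation":[0,0,0]}
    - {"grip":0,"dp":[-0.0175,0.034,0],"rotation":[0,0,0]}
    - {"grip":0,"dp":[-0.0175,0.034,0],"rotation":[0,0,0]}
    - {"grip":0,"dp":[-0.0175,0.034,0],"rotation":[0,0,0]}

```text
time_s: 7.45
tool_pos: [0.5184, -0.0133, 0.1575]
tool_rot: [-179.8, -0.6, 33.3]
force: [1.0, 0.1, 0.2]
grip_width: 0.0873
```

```bash
python3 -c "
from h import *
delta(.515,-.274,.17,26.5)"
```

```text
t 7.45 pos [ 0.5184 -0.0133  0.1575] rot [-179.77   -0.57   33.33] F [0.98 0.13 0.21] w 0.0873 q7 34.3
dp [-0.1459  0.2159 -0.0149] rot [-0.26 -0.56  6.83]
```

carry_out:
  plan:
    - {"grip":0,"dp":[-0.021,0.0315,0],"rotation":[0,0,2]}
    - {"grip":0,"dp":[-0.021,0.0315,0],"rotation":[0,0,2]}
    - {"grip":0,"dp":[-0.02,0.032,0],"rotation":[0,0,2]}
    - {"grip":0,"dp":[-0.019,0.032,0],"rotation":[0,0,2]}
    - {"grip":0,"dp":[-0.017,0.03,0],"rotation":[0,0,1]}
    - {"grip":0,"dp":[-0.012,0.02,0],"rotation":[0,0,0]}
    - {"grip":0,"dp":[-0.005,0.009,0],"rotation":[0,0,0]}
    - {"grip":0,"dp":[0,0,0],"rotation":[0,0,0]}

```text
time_s: 8.12
tool_pos: [0.5016, -0.2545, 0.1573]
tool_rot: [179.9, -0.7, 23.0]
force: [-0.6, -0.0, -0.3]
grip_width: 0.0867
```

```bash
python3 -c "
from h import *
delta(.515,-.274,.13,26.5)"
```

```text
t 8.12 pos [ 0.5016 -0.2545  0.1573] rot [179.89  -0.67  23.04] F [-0.64 -0.02 -0.27] w 0.0867 q7 53.7
dp [0.0044 0.0232 0.0274] rot [ 0.13 -0.67 -3.46]
```

carry_out:
  plan:
    - {"grip":0,"dp":[0.002,0.01,0.008],"rotation":[0,-0.5,-2]}
    - {"grip":0,"dp":[0.002,0.007,0.01],"rotation":[0,0,-0.5]}
    - {"grip":0,"dp":[0,0.002,0.006],"rotation":[0,0,0]}
    - {"grip":0,"dp":[0,0,0],"rotation":[0,0,0]}
    - {"grip":0,"dp":[0,0,0],"rotation":[0,0,0]}

```text
time_s: 8.53
tool_pos: [0.5141, -0.2677, 0.1326]
tool_rot: [180.0, -0.2, 25.7]
force: [0.2, 0.9, 0.3]
grip_width: 0.0868
```

```bash
python3 -c "
from h import *
delta(.515,-.274,.04,26.5)"
```

```text
t 8.53 pos [ 0.5141 -0.2677  0.1326] rot [180.    -0.23  25.67] F [0.21 0.93 0.26] w 0.0868 q7 58.6
dp [-0.0023  0.0061  0.0925] rot [ 0.   -0.23 -0.83]
```

carry_out:
  plan:
    - {"grip":0,"dp":[-0.002,0.004,0.008],"rotation":[0,0,-0.6]}
    - {"grip":0,"dp":[0,0.002,0.012],"rotation":[0,0,0]}
    - {"grip":0,"dp":[0,0,0.015],"rotation":[0,0,0]}
    - {"grip":0,"dp":[0,0,0.015],"rotation":[0,0,0]}
    - {"grip":0,"dp":[0,0,0.015],"rotation":[0,0,0]}
    - {"grip":0,"dp":[0,0,0.01],"rotation":[0,0,0]}
    - {"grip":0,"dp":[0,0,0.006],"rotation":[0,0,0]}
    - {"grip":0,"dp":[0,0,0.001],"rotation":[0,0,0]}

```text
time_s: 9.2
tool_pos: [0.5165, -0.2703, 0.0448]
tool_rot: [-180.0, -0.4, 26.6]
force: [-0.6, -0.3, 0.0]
grip_width: 0.0874
```

```bash
python3 -c "
from h import *
delta(.515,-.274,.04,26.5)"
```

```text
t 9.2 pos [ 0.5165 -0.2703  0.0448] rot [-179.96   -0.44   26.62] F [-0.6  -0.31  0.03] w 0.0874 q7 63.2
dp [-0.0031  0.0027  0.0047] rot [-0.04 -0.44  0.12]
```

carry_out:
  plan:
    - {"grip":0,"dp":[-0.002,0.002,0.003],"rotation":[0,-0.3,0]}
    - {"grip":0,"dp":[0,0,0],"rotation":[0,0,0]}
    - {"grip":1,"dp":[0,0,0],"rotation":[0,0,0]}
    - {"grip":1,"dp":[0,0,0],"rotation":[0,0,0]}
    - {"grip":1,"dp":[0,0,0],"rotation":[0,0,0]}
    - {"grip":1,"dp":[0,0,0],"rotation":[0,0,0]}
    - {"grip":1,"dp":[0,0,0],"rotation":[0,0,0]}
    - {"grip":1,"dp":[0,0,0],"rotation":[0,0,0]}

```text
time_s: 9.87
tool_pos: [0.5173, -0.2744, 0.0441]
tool_rot: [179.8, -0.3, 26.6]
force: [-0.2, -0.6, -2.0]
grip_width: 0.056
```

carry_out:
  plan:
    - {"grip":1,"dp":[0,0,0],"rotation":[0,0,0]}
    - {"grip":1,"dp":[0,0,0],"rotation":[0,0,0]}
    - {"grip":1,"dp":[0,0,0],"rotation":[0,0,0]}
    - {"grip":1,"dp":[0,0,0],"rotation":[0,0,0]}

```text
time_s: 10.2
tool_pos: [0.5172, -0.2743, 0.044]
tool_rot: [179.8, -0.3, 26.6]
force: [0.5, -0.0, 0.1]
grip_width: 0.056
```

carry_out:
  plan:
    - {"grip":1,"dp":[0,0,-0.005],"rotation":[0,0,0]}
    - {"grip":1,"dp":[0,0,-0.01],"rotation":[0,0,0]}
    - {"grip":1,"dp":[0,0,-0.01],"rotation":[0,0,0]}
    - {"grip":1,"dp":[0,0,-0.006],"rotation":[0,0,0]}
    - {"grip":1,"dp":[0,0,0],"rotation":[0,0,0]}
    - {"grip":1,"dp":[0,0,0],"rotation":[0,0,0]}
    - {"grip":1,"dp":[0,0,0],"rotation":[0,0,0]}
    - {"grip":1,"dp":[0,0,0],"rotation":[0,0,0]}

```text
time_s: 10.87
tool_pos: [0.5166, -0.2737, 0.0783]
tool_rot: [179.9, -0.3, 26.6]
force: [0.1, -0.4, -2.3]
grip_width: 0.0557
```

carry_out:
  plan:
    - {"grip":1,"dp":[0,0,0],"rotation":[0,0,0]}
    - {"grip":1,"dp":[0,0,0],"rotation":[0,0,0]}
    - {"grip":1,"dp":[0,0,0],"rotation":[0,0,0]}
    - {"grip":1,"dp":[0,0,0],"rotation":[0,0,0]}

```text
time_s: 11.2
tool_pos: [0.5159, -0.2733, 0.0772]
tool_rot: [180.0, -0.2, 26.6]
force: [0.3, 0.1, -3.0]
grip_width: 0.0557
```

carry_out:
  plan:
    - {"grip":1,"dp":[0,0,0],"rotation":[0,0,0]}
    - {"grip":1,"dp":[0,0,0],"rotation":[0,0,0]}

```text
time_s: 11.37
tool_pos: [0.5156, -0.2732, 0.0768]
tool_rot: [-180.0, -0.2, 26.6]
force: [-0.0, -0.7, -2.4]
grip_width: 0.0557
```

Green reads about 2.5 N and blue about 4.6 N, so blue is heavier. I lower green where it stood.

carry_out:
  plan:
    - {"grip":1,"dp":[0,0,0.006],"rotation":[0,0,0]}
    - {"grip":1,"dp":[0,0,0.008],"rotation":[0,0,0]}
    - {"grip":1,"dp":[0,0,0.007],"rotation":[0,0,0]}
    - {"grip":1,"dp":[0,0,0.004],"rotation":[0,0,0]}
    - {"grip":1,"dp":[0,0,0.002],"rotation":[0,0,0]}
    - {"grip":1,"dp":[0,0,0.0015],"rotation":[0,0,0]}
    - {"grip":1,"dp":[0,0,0.0015],"rotation":[0,0,0]}
    - {"grip":1,"dp":[0,0,0.001],"rotation":[0,0,0]}

```text
time_s: 12.03
tool_pos: [0.5153, -0.273, 0.0441]
tool_rot: [-179.9, -0.1, 26.6]
force: [-2.2, 1.7, 6.1]
grip_width: 0.0557
```

carry_out:
  plan:
    - {"grip":1,"dp":[0,0,0.0015],"rotation":[0,0,0]}
    - {"grip":1,"dp":[0,0,0.0015],"rotation":[0,0,0]}
    - {"grip":1,"dp":[0,0,0.0015],"rotation":[0,0,0]}

```text
time_s: 12.28
tool_pos: [0.5153, -0.2731, 0.0442]
tool_rot: [-179.7, -0.2, 26.6]
force: [-4.1, 2.2, 7.2]
grip_width: 0.0558
```

carry_out:
  plan:
    - {"grip":0,"dp":[0,0,0],"rotation":[0,0,0]}
    - {"grip":0,"dp":[0,0,0],"rotation":[0,0,0]}
    - {"grip":0,"dp":[0,0,0],"rotation":[0,0,0]}
    - {"grip":0,"dp":[0,0,0],"rotation":[0,0,0]}
    - {"grip":0,"dp":[0,0,0],"rotation":[0,0,0]}
    - {"grip":0,"dp":[0,0,0],"rotation":[0,0,0]}
    - {"grip":0,"dp":[0,0,0],"rotation":[0,0,0]}
    - {"grip":0,"dp":[0,0,0],"rotation":[0,0,0]}

```text
time_s: 12.95
tool_pos: [0.5177, -0.2745, 0.0464]
tool_rot: [-180.0, -0.4, 26.6]
force: [0.2, 0.5, -0.4]
grip_width: 0.0864
```

carry_out:
  plan:
    - {"grip":0,"dp":[0,0,-0.02],"rotation":[0,0,0]}
    - {"grip":0,"dp":[0,0,-0.035],"rotation":[0,0,0]}
    - {"grip":0,"dp":[0,0,-0.035],"rotation":[0,0,0]}
    - {"grip":0,"dp":[0,0,-0.02],"rotation":[0,0,-6]}
    - {"grip":0,"dp":[0,0,0],"rotation":[0,0,-7]}
    - {"grip":0,"dp":[0,0,0],"rotation":[0,0,-7]}
    - {"grip":0,"dp":[0,0,0],"rotation":[0,0,-7]}
    - {"grip":0,"dp":[0,0,0],"rotation":[0,0,-7]}

```text
time_s: 13.62
tool_pos: [0.5162, -0.2745, 0.1608]
tool_rot: [179.9, -0.3, 61.4]
force: [0.6, 0.1, 1.5]
grip_width: 0.0873
```

```bash
python3 - <<'E'
from h import *
np.set_printoptions(precision=4,suppress=True)
for n,(x0,y0,x1,y1) in(("top",(215,190,270,240)),("side",(285,140,325,175))):
    im=env.read_camera(n);m=mask(im,"blue",125);q=m*0;q[y0:y1,x0:x1]=m[y0:y1,x0:x1]
    k=max(cv2.findContours(q,0,2)[0],key=cv2.contourArea)
    print(n,cv2.minAreaRect(onz(n,k[:,0],.09)[:,:2].astype(np.float32)*1000))
delta(.487,.2866,.16,69.4)
E
```

```text
top ((486.13079833984375, 286.56182861328125), (52.74432373046875, 53.211181640625), 70.03630065917969)
side ((454.08203125, 267.0277404785156), (0.0, 0.0), 0.0)
t 13.72 pos [ 0.5161 -0.2745  0.1606] rot [179.96  -0.29  61.1 ] F [ 1.12  0.08 -0.38] w 0.0871 q7 93.1
dp [ 0.4772 -0.2966  0.0029] rot [ 0.06 -0.29 -8.3 ]
```

carry_out:
  plan:
    - {"grip":0,"dp":[0.032,-0.02,0],"rotation":[0,0,-1]}
    - {"grip":0,"dp":[0.032,-0.02,0],"rotation":[0,0,-1]}
    - {"grip":0,"dp":[0.032,-0.02,0],"rotation":[0,0,-1]}
    - {"grip":0,"dp":[0.032,-0.02,0],"rotation":[0,0,-1]}
    - {"grip":0,"dp":[0.032,-0.02,0],"rotation":[0,0,-1]}
    - {"grip":0,"dp":[0.032,-0.02,0],"rotation":[0,0,-1]}
    - {"grip":0,"dp":[0.032,-0.02,0],"rotation":[0,0,-1]}
    - {"grip":0,"dp":[0.032,-0.02,0],"rotation":[0,0,-1]}

```text
time_s: 14.38
tool_pos: [0.4842, 0.0247, 0.1589]
tool_rot: [179.8, 0.1, 66.2]
force: [0.7, -0.1, 0.6]
grip_width: 0.0873
```

```bash
python3 -c "
from h import *
delta(.4868,.2866,.16,69.7)"
```

```text
t 14.38 pos [0.4842 0.0247 0.1589] rot [1.7978e+02 1.1000e-01 6.6210e+01] F [ 0.68 -0.07  0.55] w 0.0873 q7 60.1
dp [ 0.2407 -0.1033 -0.002 ] rot [ 0.21  0.12 -3.49]
```

carry_out:
  plan:
    - {"grip":0,"dp":[0.035,-0.015,0],"rotation":[0,0,-0.5]}
    - {"grip":0,"dp":[0.035,-0.015,0],"rotation":[0,0,-0.5]}
    - {"grip":0,"dp":[0.035,-0.015,0],"rotation":[0,0,-0.5]}
    - {"grip":0,"dp":[0.035,-0.015,0],"rotation":[0,0,-0.5]}
    - {"grip":0,"dp":[0.033,-0.014,0],"rotation":[0,0,0]}
    - {"grip":0,"dp":[0.02,-0.008,0],"rotation":[0,0,0]}
    - {"grip":0,"dp":[0.008,-0.003,0],"rotation":[0,0,0]}
    - {"grip":0,"dp":[0,0,0],"rotation":[0,0,0]}

```text
time_s: 15.05
tool_pos: [0.4783, 0.2635, 0.1571]
tool_rot: [-180.0, -0.1, 67.2]
force: [-0.7, 0.2, 0.9]
grip_width: 0.0871
```

```bash
python3 -c "
from h import *
delta(.4868,.2866,.13,69.7)"
```

```text
t 15.05 pos [0.4783 0.2635 0.1571] rot [-1.7996e+02 -9.0000e-02  6.7220e+01] F [-0.72  0.17  0.9 ] w 0.0871 q7 36.4
dp [ 0.0245 -0.0011  0.0272] rot [-0.04 -0.09 -2.48]
```

carry_out:
  plan:
    - {"grip":0,"dp":[0.01,0,0.008],"rotation":[0,0,-1.5]}
    - {"grip":0,"dp":[0.008,0,0.01],"rotation":[0,0,-0.5]}
    - {"grip":0,"dp":[0.002,0,0.006],"rotation":[0,0,0]}
    - {"grip":0,"dp":[0,0,0],"rotation":[0,0,0]}
    - {"grip":0,"dp":[0,0,0],"rotation":[0,0,0]}

```text
time_s: 15.47
tool_pos: [0.4881, 0.2764, 0.1291]
tool_rot: [-180.0, 0.2, 68.7]
force: [-0.5, -0.9, 0.1]
grip_width: 0.0873
```

```bash
python3 -c "
from h import *
delta(.4868,.2866,.04,69.7)"
```

```text
t 15.47 pos [0.4881 0.2764 0.1291] rot [-179.98    0.18   68.73] F [-0.48 -0.89  0.09] w 0.0873 q7 37.3
dp [ 0.0093 -0.0048  0.0891] rot [-0.03  0.18 -0.97]
```

carry_out:
  plan:
    - {"grip":0,"dp":[0.005,-0.003,0.008],"rotation":[0,0,-0.7]}
    - {"grip":0,"dp":[0.003,-0.002,0.012],"rotation":[0,0,0]}
    - {"grip":0,"dp":[0,0,0.015],"rotation":[0,0,0]}
    - {"grip":0,"dp":[0,0,0.015],"rotation":[0,0,0]}
    - {"grip":0,"dp":[0,0,0.015],"rotation":[0,0,0]}
    - {"grip":0,"dp":[0,0,0.01],"rotation":[0,0,0]}
    - {"grip":0,"dp":[0,0,0.004],"rotation":[0,0,0]}
    - {"grip":0,"dp":[0,0,0.0],"rotation":[0,0,0]}

```text
time_s: 16.13
tool_pos: [0.4862, 0.2833, 0.0429]
tool_rot: [-180.0, 0.2, 69.2]
force: [-0.1, 0.2, -0.7]
grip_width: 0.0871
```

```bash
python3 -c "
from h import *
delta(.4868,.2866,.04,69.7)"
```

```text
t 16.13 pos [0.4862 0.2833 0.0429] rot [-179.99    0.22   69.17] F [-0.08  0.21 -0.71] w 0.0871 q7 37.4
dp [ 0.0033 -0.0006  0.0029] rot [-0.02  0.22 -0.53]
```

carry_out:
  plan:
    - {"grip":0,"dp":[0.003,0,0.002],"rotation":[0,0,-0.4]}
    - {"grip":0,"dp":[0,0,0],"rotation":[0,0,0]}
    - {"grip":1,"dp":[0,0,0],"rotation":[0,0,0]}
    - {"grip":1,"dp":[0,0,0],"rotation":[0,0,0]}
    - {"grip":1,"dp":[0,0,0],"rotation":[0,0,0]}
    - {"grip":1,"dp":[0,0,0],"rotation":[0,0,0]}
    - {"grip":1,"dp":[0,0,0],"rotation":[0,0,0]}
    - {"grip":1,"dp":[0,0,0],"rotation":[0,0,0]}
  force: 55

```text
time_s: 16.8
tool_pos: [0.4893, 0.2873, 0.0439]
tool_rot: [179.8, 0.0, 69.6]
force: [-0.4, -0.5, -3.1]
grip_width: 0.0556
```

carry_out:
  plan:
    - {"grip":1,"dp":[0,0,0],"rotation":[0,0,0]}
    - {"grip":1,"dp":[0,0,0],"rotation":[0,0,0]}
    - {"grip":1,"dp":[0,0,0],"rotation":[0,0,0]}
    - {"grip":1,"dp":[0,0,0],"rotation":[0,0,0]}

```text
time_s: 17.13
tool_pos: [0.4893, 0.2873, 0.0439]
tool_rot: [179.8, -0.0, 69.6]
force: [0.3, -0.1, -0.5]
grip_width: 0.0557
```

carry_out:
  plan:
    - {"grip":1,"dp":[0,0,-0.006],"rotation":[0,0,0]}
    - {"grip":1,"dp":[0,0,-0.015],"rotation":[0,0,0]}
    - {"grip":1,"dp":[0,0,-0.02],"rotation":[0,0,0]}
    - {"grip":1,"dp":[0,0,-0.01],"rotation":[0,0,0]}
    - {"grip":1,"dp":[0,0,0],"rotation":[0,0,0]}

```text
time_s: 17.55
tool_pos: [0.4848, 0.2849, 0.092]
tool_rot: [-179.8, 0.5, 69.6]
force: [-0.1, 0.3, -5.0]
grip_width: 0.0556
```

```bash
python3 -c "
from h import *
delta(.5112,-.0311,.085,94.8)"
```

```text
t 17.55 pos [0.4848 0.2849 0.092 ] rot [-179.76    0.54   69.61] F [-0.15  0.29 -5.  ] w 0.0556 q7 37.4
dp [-0.2869  0.1349  0.0092] rot [ -0.36   0.48 -25.19]
```

carry_out:
  plan:
    - {"grip":1,"dp":[-0.018,0.0085,0],"rotation":[0,0,0]}
    - {"grip":1,"dp":[-0.027,0.0127,0],"rotation":[0,0,0]}
    - {"grip":1,"dp":[-0.027,0.0127,0],"rotation":[0,0,0]}
    - {"grip":1,"dp":[-0.027,0.0127,0],"rotation":[0,0,0]}
    - {"grip":1,"dp":[-0.027,0.0127,0],"rotation":[0,0,0]}
    - {"grip":1,"dp":[-0.027,0.0127,0],"rotation":[0,0,0]}
    - {"grip":1,"dp":[-0.022,0.01,0],"rotation":[0,0,-2]}
    - {"grip":1,"dp":[-0.015,0.007,0],"rotation":[0,0,-4]}

```text
time_s: 18.22
tool_pos: [0.4984, 0.0746, 0.0862]
tool_rot: [-179.3, 0.5, 76.5]
force: [0.4, 0.1, -4.5]
grip_width: 0.0557
```

```bash
python3 -c "
from h import *
delta(.5112,-.0311,.085,94.8)"
```

```text
t 18.22 pos [0.4984 0.0746 0.0862] rot [-179.29    0.47   76.53] F [ 0.42  0.14 -4.5 ] w 0.0557 q7 66.5
dp [-0.0998  0.0371  0.0015] rot [ -0.78   0.36 -18.27]
```

carry_out:
  plan:
    - {"grip":1,"dp":[-0.02,0.007,0],"rotation":[-0.4,0.2,-5]}
    - {"grip":1,"dp":[-0.02,0.005,0],"rotation":[-0.3,0.1,-4]}
    - {"grip":1,"dp":[-0.018,0.004,0],"rotation":[0,0,-3]}
    - {"grip":1,"dp":[-0.012,0.003,0],"rotation":[0,0,-2]}
    - {"grip":1,"dp":[-0.006,0.002,0],"rotation":[0,0,-1]}
    - {"grip":1,"dp":[0,0,0],"rotation":[0,0,0]}
    - {"grip":1,"dp":[0,0,0],"rotation":[0,0,0]}

```text
time_s: 18.8
tool_pos: [0.5052, -0.0148, 0.0797]
tool_rot: [-179.4, 0.3, 91.8]
force: [0.0, 0.1, -4.8]
grip_width: 0.0557
```

```bash
python3 -c "
from h import *
delta(.5112,-.0311,.085,94.8)"
```

```text
t 18.8 pos [ 0.5052 -0.0148  0.0797] rot [-179.44    0.31   91.84] F [ 0.02  0.09 -4.76] w 0.0557 q7 92.3
dp [-0.0165  0.0054 -0.0052] rot [-0.57  0.29 -2.96]
```

carry_out:
  plan:
    - {"grip":1,"dp":[-0.008,0.002,0],"rotation":[-0.4,0.2,-2]}
    - {"grip":1,"dp":[-0.005,0.001,0],"rotation":[0,0,-0.5]}
    - {"grip":1,"dp":[-0.002,0,0],"rotation":[0,0,0]}
    - {"grip":1,"dp":[0,0,0],"rotation":[0,0,0]}
    - {"grip":1,"dp":[0,0,0],"rotation":[0,0,0]}

```text
time_s: 19.22
tool_pos: [0.5072, -0.0262, 0.0776]
tool_rot: [-179.6, -0.0, 94.5]
force: [-0.3, -0.3, -5.2]
grip_width: 0.0558
```

```bash
python3 -c "
from h import *
delta(.5112,-.0311,.049,94.8)
a=env.read_camera('top')[125:245,295:415];b=env.read_camera('side')[155:275,280:400]
cv2.imwrite('pics/bay1.png',cv2.resize(np.hstack([a,b]),None,fx=3.3,fy=3.3,interpolation=cv2.INTER_CUBIC)[:,:,::-1])"
```

```text
t 19.22 pos [ 0.5072 -0.0262  0.0776] rot [-1.7961e+02 -2.0000e-02  9.4480e+01] F [-0.27 -0.31 -5.22] w 0.0558 q7 96.8
dp [-0.0052  0.0038  0.0286] rot [-0.39 -0.02 -0.32]
```

View pics/bay1.png

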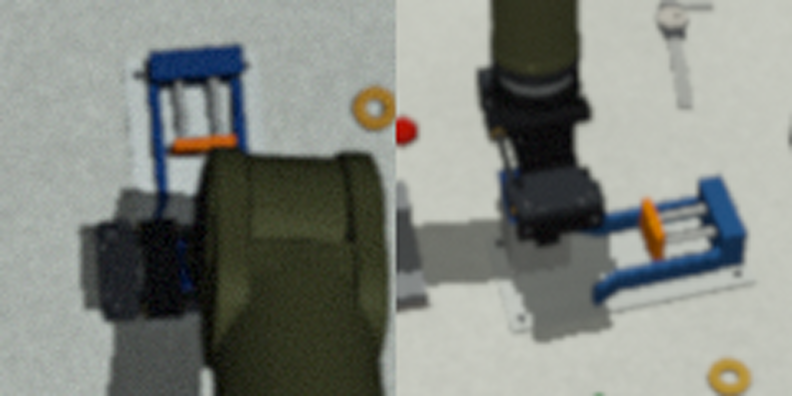

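The tin hangs over the floor plate in front of the mouth, with the rails and follower undisturbed. I correct 5 mm sideways and lower.

carry_out:
  plan:
    - {"grip":1,"dp":[-0.003,0.002,0.005],"rotation":[-0.3,0,-0.3]}
    - {"grip":1,"dp":[-0.002,0.001,0.007],"rotation":[0,0,0]}
    - {"grip":1,"dp":[0,0,0.006],"rotation":[0,0,0]}
    - {"grip":1,"dp":[0,0,0.004],"rotation":[0,0,0]}
    - {"grip":1,"dp":[0,0,0.002],"rotation":[0,0,0]}
    - {"grip":1,"dp":[0,0,0],"rotation":[0,0,0]}

```text
time_s: 19.82
tool_pos: [0.5106, -0.0301, 0.0506]
tool_rot: [-179.9, -0.0, 94.9]
force: [-0.4, 0.6, -4.9]
grip_width: 0.0557
```

```bash
python3 -c "
from h import *
delta(.5112,-.0311,.049,94.8)"
```

```text
t 19.82 pos [ 0.5106 -0.0301  0.0506] rot [-1.7991e+02 -4.0000e-02  9.4900e+01] F [-0.39  0.57 -4.95] w 0.0557 q7 98.4
dp [-0.001   0.0005  0.0016] rot [-0.09 -0.04  0.1 ]
```

carry_out:
  plan:
    - {"grip":1,"dp":[-0.001,0,0.001],"rotation":[0,0,0]}
    - {"grip":1,"dp":[0,0,0.001],"rotation":[0,0,0]}
    - {"grip":1,"dp":[0,0,0.001],"rotation":[0,0,0]}
    - {"grip":1,"dp":[0,0,0.0005],"rotation":[0,0,0]}

```text
time_s: 20.15
tool_pos: [0.511, -0.0312, 0.049]
tool_rot: [-179.9, -0.1, 94.9]
force: [-0.8, 0.5, -4.6]
grip_width: 0.0559
```

carry_out:
  plan:
    - {"grip":1,"dp":[0,0,0.001],"rotation":[0,0,0]}
    - {"grip":1,"dp":[0,0,0.0005],"rotation":[0,0,0]}

```text
time_s: 20.32
tool_pos: [0.5113, -0.0312, 0.0489]
tool_rot: [-179.9, -0.1, 94.9]
force: [-1.4, -0.3, -0.4]
grip_width: 0.0557
```

carry_out:
  plan:
    - {"grip":1,"dp":[0,0.006,0],"rotation":[0,0,0]}
    - {"grip":1,"dp":[0,0.008,0],"rotation":[0,0,0]}
    - {"grip":1,"dp":[0,0.008,0],"rotation":[0,0,0]}
    - {"grip":1,"dp":[0,0.006,0],"rotation":[0,0,0]}
    - {"grip":1,"dp":[0,0.003,0],"rotation":[0,0,0]}

```text
time_s: 20.73
tool_pos: [0.5448, -0.0284, 0.0489]
tool_rot: [-180.0, -0.1, 94.9]
force: [-2.7, 0.5, 1.8]
grip_width: 0.0555
```

```bash
python3 -c "
from h import *
delta(.576+.02*.9965,-.0257+.02*.0837,.049,94.8);print(env.get_obs()['wrist_torque'].round(2))"
```

```text
t 20.73 pos [ 0.5448 -0.0284  0.0489] rot [-1.7998e+02 -9.0000e-02  9.4890e+01] F [-2.69  0.51  1.82] w 0.0555 q7 99.2
dp [-0.      0.0513 -0.0001] rot [-0.02 -0.09  0.09]
[-0.09  0.63 -0.05]
```

carry_out:
  plan:
    - {"grip":1,"dp":[0,0.005,0],"rotation":[0,0,0]}
    - {"grip":1,"dp":[0,0.006,0],"rotation":[0,0,0]}
    - {"grip":1,"dp":[0,0.006,0],"rotation":[0,0,0]}
    - {"grip":1,"dp":[0,0.006,0],"rotation":[0,0,0]}
    - {"grip":1,"dp":[0,0.006,0],"rotation":[0,0,0]}
    - {"grip":1,"dp":[0,0.003,0],"rotation":[0,0,0]}

```text
time_s: 21.23
tool_pos: [0.5805, -0.0254, 0.0489]
tool_rot: [-179.9, -0.1, 94.9]
force: [-1.6, -0.6, 0.8]
grip_width: 0.0556
```

```bash
python3 -c "
from h import *
delta(.576+.02*.9965,-.0257+.02*.0837,.049,94.8)"
```

```text
t 21.23 pos [ 0.5805 -0.0254  0.0489] rot [-1.7993e+02 -7.0000e-02  9.4900e+01] F [-1.6  -0.57  0.84] w 0.0556 q7 99.6
dp [ 0.0001  0.0155 -0.0001] rot [-0.07 -0.07  0.1 ]
```

carry_out:
  plan:
    - {"grip":1,"dp":[0,0.003,0],"rotation":[0,0,0]}
    - {"grip":1,"dp":[0,0.003,0],"rotation":[0,0,0]}
    - {"grip":1,"dp":[0,0.003,0],"rotation":[0,0,0]}
    - {"grip":1,"dp":[0,0.003,0],"rotation":[0,0,0]}

```text
time_s: 21.57
tool_pos: [0.589, -0.0248, 0.0492]
tool_rot: [-179.3, -0.1, 94.9]
force: [-12.1, 0.3, 11.0]
grip_width: 0.0557
```

carry_out:
  plan:
    - {"grip":1,"dp":[0,0.003,0],"rotation":[0,0,0]}
    - {"grip":1,"dp":[0,0.003,0],"rotation":[0,0,0]}

```text
time_s: 21.73
tool_pos: [0.5896, -0.0248, 0.0494]
tool_rot: [-178.5, -0.2, 94.9]
force: [-9.7, 0.7, 7.9]
grip_width: 0.0553
```

carry_out:
  plan:
    - {"grip":1,"dp":[0,0.003,0],"rotation":[0,0,0]}
    - {"grip":1,"dp":[0,0.003,0],"rotation":[0,0,0]}

```text
time_s: 21.9
tool_pos: [0.5901, -0.0248, 0.0497]
tool_rot: [-177.8, -0.3, 94.9]
force: [-10.0, 0.5, 8.4]
grip_width: 0.0555
```

carry_out:
  plan:
    - {"grip":1,"dp":[0,0.004,0],"rotation":[-1.5,0,0]}
    - {"grip":1,"dp":[0,0.004,0],"rotation":[-1.5,0,0]}

```text
time_s: 22.07
tool_pos: [0.5914, -0.0246, 0.049]
tool_rot: [-179.9, -0.4, 94.9]
force: [-14.2, 0.3, 10.8]
grip_width: 0.0559
```

carry_out:
  plan:
    - {"grip":1,"dp":[0,0.004,0],"rotation":[-1.5,0,0]}
    - {"grip":1,"dp":[0,0.004,0],"rotation":[-1.5,0,0]}

```text
time_s: 22.23
tool_pos: [0.5924, -0.0246, 0.049]
tool_rot: [177.9, -0.4, 94.9]
force: [-9.6, 0.9, 8.5]
grip_width: 0.056
```

```bash
python3 -c "
from h import *
delta(.576+.02*.9965,-.0257+.02*.0837,.049,94.8);print(env.get_obs()['wrist_torque'].round(2))"
```

```text
t 22.23 pos [ 0.5924 -0.0246  0.049 ] rot [177.94  -0.43  94.87] F [-9.63  0.91  8.55] w 0.056 q7 100.2
dp [0.0003 0.0036 0.0001] rot [ 2.06 -0.43  0.06]
[-0.42  2.86  0.12]
```

carry_out:
  plan:
    - {"grip":1,"dp":[0,0.005,-0.001],"rotation":[1,0.3,0]}
    - {"grip":1,"dp":[0,0.005,-0.001],"rotation":[0.5,0,0]}

```text
time_s: 22.4
tool_pos: [0.5947, -0.0246, 0.0496]
tool_rot: [-179.8, -0.8, 94.8]
force: [-8.7, -0.3, 3.5]
grip_width: 0.0558
```

carry_out:
  plan:
    - {"grip":1,"dp":[0,0.005,-0.0005],"rotation":[0,0,0]}
    - {"grip":1,"dp":[0,0.005,-0.0005],"rotation":[0,0,0]}

```text
time_s: 22.57
tool_pos: [0.5978, -0.0243, 0.0499]
tool_rot: [-178.8, -0.9, 94.8]
force: [-11.6, -0.3, 8.3]
grip_width: 0.0557
```

carry_out:
  plan:
    - {"grip":1,"dp":[0,0.005,-0.001],"rotation":[-0.6,0.4,0]}
    - {"grip":1,"dp":[0,0.005,-0.001],"rotation":[-0.4,0.2,0]}
    - {"grip":1,"dp":[0,0.005,-0.001],"rotation":[-0.4,0,0]}

```text
time_s: 22.82
tool_pos: [0.6008, -0.0241, 0.0502]
tool_rot: [-178.6, -1.7, 94.8]
force: [-12.7, 0.7, 7.0]
grip_width: 0.0558
```

carry_out:
  plan:
    - {"grip":1,"dp":[0,0.005,-0.0005],"rotation":[-0.4,0,0]}
    - {"grip":1,"dp":[0,0.005,-0.0005],"rotation":[-0.4,0,0]}

```text
time_s: 22.98
tool_pos: [0.6022, -0.0239, 0.0503]
tool_rot: [-178.3, -1.8, 94.7]
force: [-12.8, -0.3, 8.8]
grip_width: 0.0559
```

```bash
python3 -c "
from h import *
delta(.576+.035*.9965,-.0257+.035*.0837,.049,94.8);print(env.get_obs()['wrist_torque'].round(2))
a=env.read_camera('top')[125:245,295:415];b=env.read_camera('side')[155:275,280:400]
cv2.imwrite('pics/bay2.png',cv2.resize(np.hstack([a,b]),None,fx=3.3,fy=3.3,interpolation=cv2.INTER_CUBIC)[:,:,::-1])"
```

```text
t 22.98 pos [ 0.6022 -0.0239  0.0503] rot [-178.32   -1.8    94.73] F [-12.8   -0.32   8.78] w 0.0559 q7 101.4
dp [0.0004 0.0088 0.0011] rot [-1.68 -1.8  -0.05]
[-0.37  3.02  0.07]
```

View pics/bay2.png

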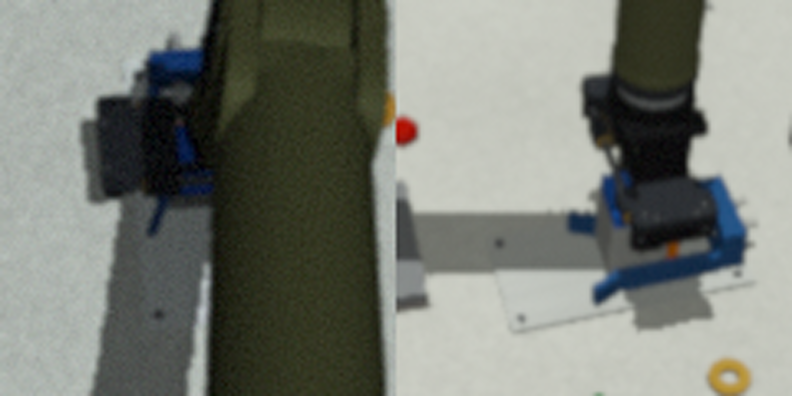

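Side view: the tin stands upright in the channel against the orange plate, which is still short of the end. I straighten the tool by 1.8° and keep pushing.

carry_out:
  plan:
    - {"grip":1,"dp":[0,0.004,-0.001],"rotation":[-0.8,-0.9,0]}
    - {"grip":1,"dp":[0,0.005,-0.001],"rotation":[-0.6,-0.7,0]}
    - {"grip":1,"dp":[0,0.005,-0.001],"rotation":[-0.5,-0.2,0]}

```text
time_s: 23.33
tool_pos: [0.6065, -0.0238, 0.0497]
tool_rot: [-179.0, -0.0, 94.7]
force: [-9.7, -0.7, 5.7]
grip_width: 0.0555
```

carry_out:
  plan:
    - {"grip":1,"dp":[0,0.005,-0.0005],"rotation":[-0.4,0,0]}
    - {"grip":1,"dp":[0,0.005,-0.0005],"rotation":[-0.4,0,0]}

```text
time_s: 23.5
tool_pos: [0.609, -0.0236, 0.0497]
tool_rot: [-178.9, -0.1, 94.7]
force: [-11.8, -0.7, 8.5]
grip_width: 0.0559
```

```bash
python3 -c "
from h import *
delta(.576+.035*.9965,-.0257+.035*.0837,.049,94.8);print(env.get_obs()['wrist_torque'].round(2))"
```

```text
t 23.5 pos [ 0.609  -0.0236  0.0497] rot [-1.7888e+02 -1.0000e-01  9.4720e+01] F [-11.77  -0.65   8.47] w 0.0559 q7 99.6
dp [0.0006 0.0019 0.0007] rot [-1.12 -0.1  -0.08]
[-0.11  2.6   0.1 ]
```

TCP is at bay x≈33; the stop should come between 35 and 43.

carry_out:
  plan:
    - {"grip":1,"dp":[0,0.004,-0.0005],"rotation":[-0.6,0,0]}
    - {"grip":1,"dp":[0,0.004,-0.0005],"rotation":[-0.5,0,0]}

```text
time_s: 23.67
tool_pos: [0.6099, -0.0235, 0.0496]
tool_rot: [-179.1, -0.2, 94.7]
force: [-11.4, -0.5, 7.7]
grip_width: 0.0558
```

carry_out:
  plan:
    - {"grip":1,"dp":[0,0.004,-0.0005],"rotation":[-0.4,0,0]}
    - {"grip":1,"dp":[0,0.004,-0.0005],"rotation":[-0.4,0,0]}

```text
time_s: 23.83
tool_pos: [0.6105, -0.0235, 0.0497]
tool_rot: [-178.9, -0.3, 94.7]
force: [-11.0, 0.2, 6.6]
grip_width: 0.0555
```

carry_out:
  plan:
    - {"grip":1,"dp":[0,0.004,-0.0005],"rotation":[-0.4,0,0]}
    - {"grip":1,"dp":[0,0.004,-0.0005],"rotation":[-0.4,0,0]}

```text
time_s: 24.0
tool_pos: [0.6112, -0.0234, 0.0497]
tool_rot: [-178.8, -0.3, 94.7]
force: [-11.3, 0.3, 7.0]
grip_width: 0.0559
```

carry_out:
  plan:
    - {"grip":1,"dp":[0,0.004,-0.0005],"rotation":[-0.4,0,0]}
    - {"grip":1,"dp":[0,0.004,-0.0005],"rotation":[-0.4,0,0]}

```text
time_s: 24.17
tool_pos: [0.6114, -0.0234, 0.0498]
tool_rot: [-178.6, -0.4, 94.7]
force: [-12.5, -0.4, 8.5]
grip_width: 0.0556
```

carry_out:
  plan:
    - {"grip":1,"dp":[0,0.005,-0.001],"rotation":[-0.7,0,0]}
    - {"grip":1,"dp":[0,0.005,-0.001],"rotation":[-0.6,0,0]}

```text
time_s: 24.33
tool_pos: [0.6114, -0.0235, 0.0498]
tool_rot: [-178.6, -0.5, 94.8]
force: [-13.8, 0.5, 7.6]
grip_width: 0.0556
```

carry_out:
  plan:
    - {"grip":1,"dp":[0,0.006,-0.001],"rotation":[-0.5,0,0]}
    - {"grip":1,"dp":[0,0.006,-0.001],"rotation":[-0.5,0,0]}

```text
time_s: 24.5
tool_pos: [0.6116, -0.0235, 0.05]
tool_rot: [-178.2, -0.6, 94.8]
force: [-17.6, -0.4, 10.3]
grip_width: 0.0559
```

Motion has stopped while the force climbs: that looks like the stop, about 23 mm past first contact. I hold here for about 0.7 s.

carry_out:
  plan:
    - {"grip":1,"dp":[0,0.006,-0.001],"rotation":[-1,0,0]}
    - {"grip":1,"dp":[0,0.006,-0.001],"rotation":[-0.8,0,0]}
    - {"grip":1,"dp":[0,0.006,-0.001],"rotation":[-0.8,0,0]}

```text
time_s: 24.75
tool_pos: [0.6116, -0.0236, 0.0499]
tool_rot: [-178.5, -0.8, 94.8]
force: [-16.1, -0.4, 10.7]
grip_width: 0.0556
```

carry_out:
  plan:
    - {"grip":1,"dp":[0,0.006,-0.001],"rotation":[-0.6,0,0]}
    - {"grip":1,"dp":[0,0.006,-0.001],"rotation":[-0.6,0,0]}
    - {"grip":1,"dp":[0,0.006,-0.001],"rotation":[-0.6,0,0]}
    - {"grip":1,"dp":[0,0.006,-0.001],"rotation":[-0.6,0,0]}

```text
time_s: 25.08
tool_pos: [0.6116, -0.0237, 0.0501]
tool_rot: [-177.9, -1.0, 94.9]
force: [-16.8, 0.2, 10.9]
grip_width: 0.0556
```

carry_out:
  plan:
    - {"grip":1,"dp":[0,0.006,-0.001],"rotation":[-0.6,0,0]}
    - {"grip":1,"dp":[0,0.006,-0.001],"rotation":[-0.6,0,0]}
    - {"grip":1,"dp":[0,0.006,-0.001],"rotation":[-0.6,0,0]}
    - {"grip":1,"dp":[0,0.006,-0.001],"rotation":[-0.6,0,0]}

```text
time_s: 25.42
tool_pos: [0.6116, -0.0238, 0.0504]
tool_rot: [-177.3, -1.2, 95.0]
force: [-18.0, -1.2, 10.1]
grip_width: 0.0557
```

```bash
python3 -c "
from h import *
delta(.576+.035*.9965,-.0257+.035*.0837,.049,94.8);print(env.get_obs()['wrist_torque'].round(2))
im=env.read_camera('side');np.save('pics/s3.npy',im);b=im[180:270,315:405]
cv2.imwrite('pics/bay3.png',cv2.resize(b,None,fx=6,fy=6,interpolation=cv2.INTER_CUBIC)[:,:,::-1])"
```

```text
t 25.42 pos [ 0.6116 -0.0238  0.0504] rot [-177.28   -1.2    94.96] F [-18.05  -1.17  10.09] w 0.0557 q7 101.0
dp [ 0.001  -0.0005  0.0015] rot [-2.72 -1.2   0.19]
[-0.48  3.37  0.15]
```

View pics/bay3.png

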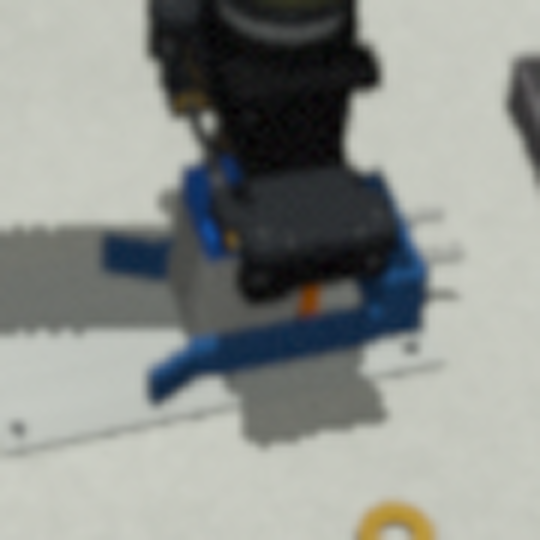

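The tool stood still for 0.9 s at 16–18 N. The picture shows the tin upright between the rails, with the orange plate pressed toward the end block. I relax, straighten and release.

carry_out:
  plan:
    - {"grip":1,"dp":[0,0,0],"rotation":[-1.3,-0.6,0]}
    - {"grip":1,"dp":[0,0,0],"rotation":[-1,-0.4,0]}
    - {"grip":1,"dp":[0,0,0],"rotation":[0,0,0]}

```text
time_s: 25.72
tool_pos: [0.6101, -0.0235, 0.0495]
tool_rot: [-179.5, -0.2, 95.0]
force: [-1.6, 0.1, -0.9]
grip_width: 0.056
```

carry_out:
  plan:
    - {"grip":0,"dp":[0,0,0],"rotation":[0,0,0]}
    - {"grip":0,"dp":[0,0,0],"rotation":[0,0,0]}
    - {"grip":0,"dp":[0,0,0],"rotation":[0,0,0]}
    - {"grip":0,"dp":[0,0,0],"rotation":[0,0,0]}
    - {"grip":0,"dp":[0,0,0],"rotation":[0,0,0]}
    - {"grip":0,"dp":[0,0,0],"rotation":[0,0,0]}
    - {"grip":0,"dp":[0,0,0],"rotation":[0,0,0]}
    - {"grip":0,"dp":[0,0,0],"rotation":[0,0,0]}

```text
time_s: 26.38
tool_pos: [0.6159, -0.0233, 0.0519]
tool_rot: [179.9, -0.2, 95.0]
force: [0.0, 0.8, 0.3]
grip_width: 0.0864
```

```bash
python3 -c "
from h import *
delta(.576+.035*.9965,-.0257+.035*.0837,.18,94.8)"
```

```text
t 26.38 pos [ 0.6159 -0.0233  0.0519] rot [179.91  -0.19  94.99] F [0.04 0.8  0.33] w 0.0864 q7 100.1
dp [ 0.0014 -0.0047 -0.1281] rot [ 0.09 -0.19  0.19]
```

carry_out:
  plan:
    - {"grip":0,"dp":[0,0,-0.015],"rotation":[0,0,0]}
    - {"grip":0,"dp":[0,0,-0.03],"rotation":[0,0,0]}
    - {"grip":0,"dp":[0,0,-0.035],"rotation":[0,0,0]}
    - {"grip":0,"dp":[0,0,-0.035],"rotation":[0,0,0]}
    - {"grip":0,"dp":[0,0,-0.03],"rotation":[0,0,0]}
    - {"grip":0,"dp":[0.03,0,0],"rotation":[0,0,0]}
    - {"grip":0,"dp":[0.035,0,0],"rotation":[0,0,0]}
    - {"grip":0,"dp":[0.035,0,0],"rotation":[0,0,0]}

```text
time_s: 27.05
tool_pos: [0.6076, 0.0653, 0.2035]
tool_rot: [180.0, 0.1, 93.9]
force: [0.3, 0.5, 0.1]
grip_width: 0.0871
```

carry_out:
  plan:
    - {"grip":0,"dp":[0.035,0,0],"rotation":[0,0,0]}
    - {"grip":0,"dp":[0.035,0,0],"rotation":[0,0,0]}
    - {"grip":0,"dp":[0.035,0,0],"rotation":[0,0,0]}
    - {"grip":0,"dp":[0.03,0,0],"rotation":[0,0,0]}
    - {"grip":0,"dp":[0.02,0,0],"rotation":[0,0,0]}
    - {"grip":0,"dp":[0.01,0,0],"rotation":[0,0,0]}
    - {"grip":0,"dp":[0,0,0],"rotation":[0,0,0]}
    - {"grip":0,"dp":[0,0,0],"rotation":[0,0,0]}

```text
time_s: 27.72
tool_pos: [0.5932, 0.2473, 0.2048]
tool_rot: [179.8, -0.2, 94.5]
force: [0.4, -0.8, -0.6]
grip_width: 0.0873
```

```bash
python3 - <<'E'
from h import *
np.set_printoptions(precision=4,suppress=True)
delta(.576,.2,.18,94.8)
T=env.read_camera("top");S=env.read_camera("side")
def cen(im,c,roi):
    x0,y0,x1,y1=roi;q=mask(im,c)[y0:y1,x0:x1];ys,xs=np.nonzero(q);return xs.mean()+x0,ys.mean()+y0
print("foll top before/after",onz("top",[cen(np.load("pics/top0.npy"),"orange",(340,150,375,185))],.057),onz("top",[cen(T,"orange",(340,140,375,185))],.057))
print("green",onz("top",[cen(T,"green",(425,185,475,225))],.09))
a=T[125:235,305:475];b=S[150:330,285:435]
a=cv2.resize(a,None,fx=2.4,fy=2.4,interpolation=cv2.INTER_CUBIC);b=cv2.resize(b,(330,396),interpolation=cv2.INTER_CUBIC)
o=np.zeros((396,740,3),np.uint8);o[:a.shape[0],:a.shape[1]]=a;o[:,410:]=b
cv2.imwrite("pics/end.png",o[:,:,::-1])
E
```

```text
t 27.72 pos [0.5932 0.2473 0.2048] rot [179.84  -0.18  94.46] F [ 0.38 -0.83 -0.58] w 0.0873 q7 71.5
dp [-0.0459 -0.0209  0.0246] rot [ 0.16 -0.18 -0.34]
foll top before/after [[ 0.6166 -0.0232  0.057 ]] [[ 0.6427 -0.0214  0.057 ]]
green [[ 0.5165 -0.2678  0.09  ]]
```

View pics/end.png

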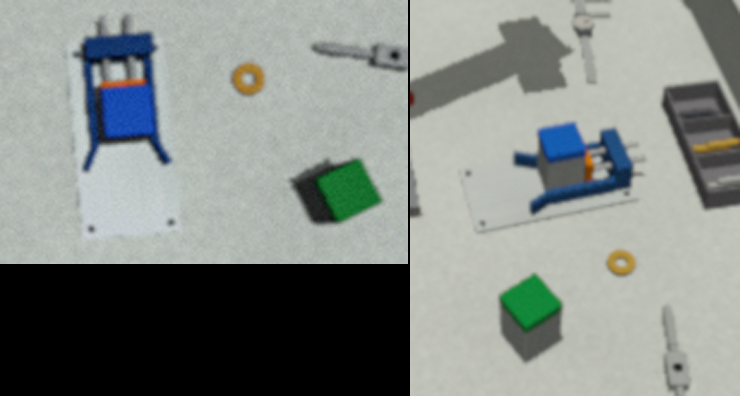

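The final picture shows the blue tin upright in the channel against the follower. The follower moved about 26 mm by camera. The green tin stands upright, well clear of the bay, and the gripper is away.

```bash
python3 -c "
from cell import env
print(env.sign_off())"
```

```text
the job is handed in; nothing more can be done
None
```

The job is done and handed in at about 28 s. The blue tin is the heavier one and stands upright in the bay, with the follower pushed home.

- **Weighing:** I lifted the blue tin first and it pulled about 4.6–5 N. I set it down gently, then lifted the green tin, which pulled about 2.5 N. I set the green tin back down where it had stood.
- **Push:** I stood the blue tin on the bay plate, slid it into the channel and pushed the follower until it stopped moving. The tool then stayed still for about 0.9 s while the wrist read 16–18 N. That reading includes some friction of the tin on the floor plate, so the follower itself felt a little less.
- **Last checks:** The follower moved about 23 mm by tool travel and about 26 mm by camera, where it was partly hidden. Both fit the 22–30 mm expected. I did not measure the follower's absolute travel; that it is home rests on it not moving under the rising force.
- **End state:** Both tins stand upright, the green one well clear of the bay. The gripper is open and touching nothing. I saw nothing else in view disturbed, but the last picture did not cover the whole counter.
- **What disagreed:** The tin tops measured 84–85 mm from two views against the stated 90 mm, and the two views differed by 3–6 mm sideways. The gripper also tilted 1–3° while pushing, so I straightened it before letting go. Relaxing the push drew the tool back about 1.5 mm with the tin still gripped.

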